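Push the tube rack home in the rack reader and start the scan

ROBOT

A 7-joint arm with a two-finger parallel gripper is mounted at the origin on the work surface. World frame = base frame: x ahead of the robot, y to its left, z up, the work surface at z = 0. Lengths are in m, angles in rad, forces in N, time in s.
With the tool pointing down it reaches from about 0.4 to 0.875 m from the base axis. Payload 19.3 kg.
Tool frame: the origin (TCP) lies at the very end of the fingers, on their centre line; the grasp point (between the pads) lies 19 mm behind it; z points along the fingers, y is the direction in which the jaws open and shut (so a half turn about z gives the same grasp; the last joint's range is limited). The gripper opens to 85 mm and grips with 20 to 120 N. Pads are 22 mm wide; open, the fingers measure 114 mm over their backs; the gripper's body (76 mm by 85 mm) begins 54 mm behind the grasp point. The pads swing forward as they close: fully open they stand 13 mm farther back than shut.
Start: joints at [1.198, 0.521, -0.036, 1.599, 0.021, 1.021, -0.113], TCP at [0.186, -0.597, 0.231] pointing down, gripper open.
Joint ranges: [-2.91, 2.91], [-0.3, 2.13], [-1.5, 1.42], [0.17, 2.43], [-1.26, 4.41], [0.16, 1.93], [-2.52, 2.52]. Speed limits (rad/s): [1.89, 1.89, 2.39, 2.39, 3.01, 3.01, 3.01].

INTERFACE

Orientations are given as a rotation vector (axis times angle).
In Python, from cell import r gives the robot as it stands. The module is installed in compiled form; this text tells all that it offers. Calls block until the motion is done:
- r.move_ptp(position, orientation): joint-space move of the TCP to a pose.
- r.line_to(position, frame=None, speed=0.15): straight line of the TCP; frame=None keeps the orientation; speed is the mean speed in m/s.
- r.movej(angles): joint-space move.
- r.command_gripper(opening, squeeze=None): finger opening in m; squeeze is the grip in N (None keeps the last); returns when the fingers have stopped.
- r.dwell(seconds).
- r.solve_ik(position, orientation): joint angles nearest the present ones, or None.
- r.read_state(): the state.
- r.get_image(name): name is "scene" or "side" or "wrist"; returns a dict with "frame" (480x640x3 uint8, red, green, blue), "depth" (480x640 float32, m along the optical axis (not along the pixel's ray), 0 where there is no reading), "fovy" (degrees; the focal length in pixels is half the picture's height over the tangent of half this angle, whatever the lens; pixels are square), "cx", "cy" (the principal point, pixels), "camera_from_world" (4x4, takes a point from world to camera coordinates); the wrist camera has in their place "hand_eye" (4x4, takes a point from camera to tool coordinates, whose origin is the TCP and whose axes are the flange's). Camera axes: x right, y down, z forward; pixel columns grow to the right and rows downward; lengths in m; the calibration is good to about 2 mm. The wrist camera is an equidistant fisheye: a pixel r from the principal point sees the ray r / f radians off the axis. A picture is of the moment at which its call begins: read the wrist's pose just before it.
A pose or a line that the arm cannot do raises r.PlanningError and nothing moves.
- r.job_done(): hands the job in, once; it reports no verdict.
The state is a dict: "t": time; "joint_pos": joint angles; "qvel": joint speeds; "tau": joint torques, N m; "position": TCP position; "tcp_rot": TCP orientation; "ft_force": force on the tool from outside, world axes, zero at the start; "moment": the same for the moment, N m; "gripper_width": finger opening in m.
Only numpy, scipy, OpenCV 4.12 (cv2) and the standard library are available. Lean on these libraries where they do the work, as an engineer would, in place of code of your own. Each camera call takes 0.05 s, during which the arm holds its last target. There are 200 camera calls.

TASK

With the outside of the fingers, push the green tube rack along the bench until it sits home in the corner of the reader's two dark steel rails, its far long side flush against the far rail and its left end flush against the left rail. Only when it is home, press the blue scan button on the reader right down and let it come up again. Do not lift or tip the rack or carry it by its tubes, and leave the other things on the bench where they are.

Things in the scene. Friction and masses are not known exactly. Their poses are not given: they have to be found in the camera images.
- rack: Green microtube rack, loose, 85 mm (its x) by 125 mm (its y) by 45 mm tall, a solid block of 0.2 to 0.45 kg; capped tubes (13 mm across) are fixed in it and stand 10 mm above its top. Origin: centre of its underside. At the start its x axis points away from the robot, within 21 degrees of the reader's x axis.
- rack_corner (a point): The bottom corner of the green rack at its own (+42.5, +62.5, 0) mm, which is to come into the inner corner of the rails.
- reader: Rack reader fixed to the bench: two dark steel rails at right angles and a white housing 70 mm tall over x = -115 to +30, y = +15 to +110 mm. Origin: the inner corner where the two rail faces meet, at bench level; x points away from the robot (within 11 degrees), y to the left, z up. With the green rack home its centre is at x = -42.5, y = -62.5 mm here.
- far_rail (a point): Middle of the top edge of the far rail's face, at the reader's (0, -80, 25) mm. The face is the plane x = 0, from y = 0 to y = -160 mm, the rail 25 mm tall and 15 mm thick, lying on the +x side. The bench on the robot's side of it is open.
- left_rail (a point): Middle of the top edge of the left rail's face, at the reader's (-50, 0, 25) mm. The face is the plane y = 0, from x = 0 to x = -100 mm, the rail 25 mm tall and 15 mm thick, lying on the +y side. The bench to the right of it is open.
- scan_button_top (a point): Centre of the top of the round blue scan button (32 mm across) on top of the reader housing, at the reader's x = -60, y = +62.5 mm. Pressed straight down.
- scan_button (a joint): Travel of the scan button in m: 0 out, 0.006 fully down. Sprung, takes about 5 N to push down, comes back up by itself.
- mini_centrifuge: Round mini centrifuge with a dark dome, fixed, 156 mm across, 121 mm tall, left of the reader. Origin: centre of its underside. Not part of the job.
- jar: Small amber glass jar with white cap, 40 mm across, 60 mm tall, standing in front of the reader housing. Origin: centre of its underside. Bystander.
- orange_rack: Orange microtube rack, same size as the green one (85 x 125 x 45 mm), standing behind the far rail. Origin: centre of its underside. Bystander.
- media_bottle: Amber glass bottle with blue cap, 66 mm across, 150 mm tall, standing to the right. Origin: centre of its underside. Bystander.
- beaker: Glass beaker, 68 mm across, 85 mm tall, standing at the left, in front of the mini centrifuge. Origin: centre of its underside. Bystander.
- tip_box: Blue box of pipette tips with a clear cover, 85 x 122 x 65 mm, near right. Origin: centre of its underside. Bystander.
- timer: Flat white bench timer, 65 x 75 x 22 mm, near left. Origin: centre of its underside. Bystander.
Not all that is in view belongs to the job. Of the things that look like the rack, the larger one is meant.

How it is judged:
On the way, in this order (a step that is already met when the one before it is completed fails the run):
1. the green rack is home in the corner, flush with both rails (x of rack_corner in the frame of reader between -0.004 and 0.004 m and y of rack_corner in the frame of reader between -0.004 and 0.004 m and angle between the x axis of rack and the x axis of reader, either way round below 0.036 rad and height (world z) of rack below 0.004 m and linear speed of rack below 0.01 m/s), for 0.2 s.
2. the scan button is pressed right down with the rack home (x of rack_corner in the frame of reader between -0.004 and 0.004 m and y of rack_corner in the frame of reader between -0.004 and 0.004 m and angle between the x axis of rack and the x axis of reader, either way round below 0.036 rad and height (world z) of rack below 0.004 m and value of joint scan_button above 0.0045 m), for 0.05 s.
At the end, for the whole second after the job is handed in: The green rack stands flat on the bench with its corner within 4 mm of the inner corner of the rails along each rail and its sides within 2 degrees of them, at rest; the scan button has been pressed at least 4.5 mm after that and is up again (all of step 1 and angle between rack's own z axis and vertical below 0.05 rad and value of joint scan_button below 0.002 m); the robot touches nothing.
It fails at once if the green rack is lifted or tipped (height (world z) of rack above 0.012 m or angle between rack's own z axis and vertical above 0.2 rad).
It fails at once if the scan button is pressed while the rack is not home (value of joint scan_button above 0.0045 m and not (x of rack_corner in the frame of reader between -0.006 and 0.006 m and y of rack_corner in the frame of reader between -0.006 and 0.006 m and angle between the x axis of rack and the x axis of reader, either way round below 0.054 rad and height (world z) of rack below 0.004 m)).
It fails at once if a bystander is moved more than 20 mm (distance of any of jar, orange_rack, media_bottle, beaker, tip_box, timer from where it was at the start of the episode above 0.02 m).
It also fails if it takes over 54 s, if anything falls off the work surface, if the arm or the gripper's body presses on something with over 40 N, if the wrist force passes 120 N, or if a joint passes its speed limit or range.

## Working session

There is one attempt and no reset: what is moved stays moved. The work goes in short steps, each a Python script; the robot and the scene stay as the last script left them, time stands still between calls to the robot, and variables do not carry over. Pictures are saved under pics/ and viewed, about 8 in all and at most 12, crops included, and the job is handed in when it is done.

```bash
mkdir -p pics
python3 - <<'E'
from cell import r
import cv2,numpy as np,pickle
for n in("scene","side"):
    d=r.get_image(n); pickle.dump(d,open(n+".pkl","wb"))
    cv2.imwrite(f"pics/{n}0.png",d["frame"][:,:,::-1])
    print(n,d["fovy"],d["cx"],d["cy"],np.round(d["camera_from_world"],3).tolist())
s=r.read_state();print(s)
E
```

```text
scene 57.557786590727034 321.1199070892661 239.44733856919126 [[-0.415, 0.909, -0.019, 0.222], [0.592, 0.255, -0.765, -0.266], [-0.691, -0.329, -0.644, 1.513], [0.0, 0.0, 0.0, 1.0]]
side 47.76816828569935 319.0876940763446 235.18657388334768 [[-0.744, -0.668, -0.008, 0.416], [-0.367, 0.418, -0.831, 0.268], [0.559, -0.615, -0.556, 1.202], [0.0, 0.0, 0.0, 1.0]]
{'t': 0.1, 'joint_pos': array([ 1.19780835,  0.52196067, -0.03631507,  1.59993238,  0.02119157,
        1.02112959, -0.11277776]), 'qvel': array([-9.04472808e-05, -2.35431057e-03,  8.18178856e-04, -2.91370742e-03,
        4.72247069e-04,  2.29019021e-05, -5.06241633e-05]), 'tau': array([ 3.28642484e-03, -9.28497362e+01,  1.98410198e+00, -3.70530510e+01,
        1.81732723e-02,  5.38479828e-03,  1.17917648e-04]), 'position': array([ 0.18623582, -0.59628923,  0.2307862 ]), 'tcp_rot': array([-3.10465129e+00, -4.73643116e-01,  3.60101927e-04]), 'ft_force': array([-0.50011782,  0.43971583, -0.90519392]), 'moment': array([-0.00828734,  0.0744358 , -0.01412169]), 'gripper_width': 0.08523286316112264}
```

View pics/scene0.png

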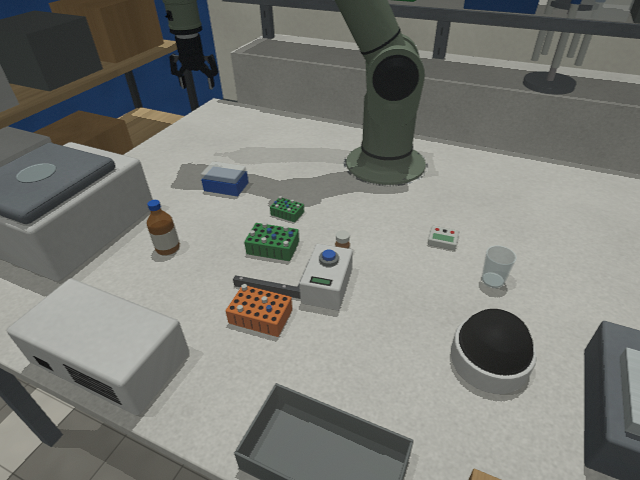

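View pics/side0.png

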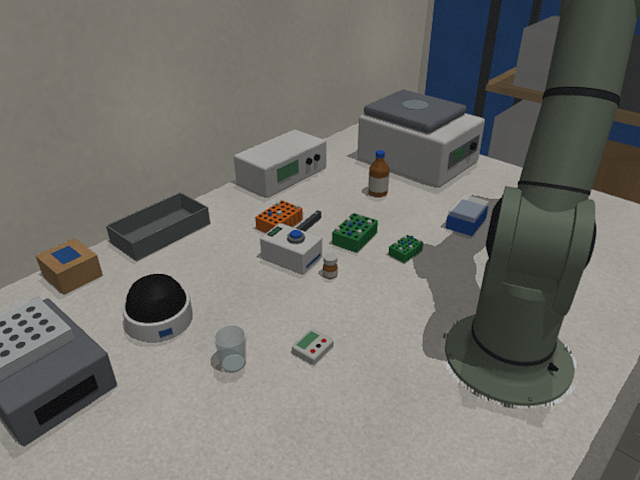

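The scene picture shows the large green rack at (272,240), a small decoy at (287,208), the far rail from (235,280) to (300,292), the button at (329,256) and the jar at (343,240). The side picture agrees. Next I localise them from depth.

```bash
cat > h.py <<'E'
import numpy as np,cv2
def cloud(d):
    f=240/np.tan(np.radians(d["fovy"]/2)); v,u=np.mgrid[:480,:640]; z=d["depth"]
    P=np.stack([(u-d["cx"])/f*z,(v-d["cy"])/f*z,z],-1)
    T=np.linalg.inv(d["camera_from_world"]); return P@T[:3,:3].T+T[:3,3]
def comps(W,d,mask,minn=40):
    n,l,s,c=cv2.connectedComponentsWithStats((mask&(d["depth"]>0)).astype(np.uint8))
    for i in range(1,n):
        if s[i,4]>=minn: yield c[i],W[l==i]
E
python3 - <<'E'
import pickle,numpy as np,cv2
from h import *
for n in("scene","side"):
    d=pickle.load(open(n+".pkl","rb"));W=cloud(d);hsv=cv2.cvtColor(d["frame"],cv2.COLOR_RGB2HSV).astype(int)
    H,S,V=[hsv[...,i] for i in range(3)]
    box=(W[...,0]>.3)&(W[...,0]<1)&(abs(W[...,1])<.5)
    for nm,m in dict(green=(H>45)&(H<80)&(S>110),blue=(H>100)&(H<125)&(S>120),orange=(H<15)&(S>120)).items():
        for c,P in comps(W,d,m&box,25):
            hi=np.percentile(P[:,2],90); T=P[P[:,2]>hi-.012]
            print(n,nm,c.round(),len(P),P.mean(0).round(3),'zhi',hi.round(3),cv2.minAreaRect((T[:,:2]*1000).astype(np.float32)))
    # white housing top
    m=(W[...,2]>.06)&(W[...,2]<.08)&(S<40)&(V>120)&box
    for c,P in comps(W,d,m,100): print(n,'housing',c.round(),P.mean(0).round(3),cv2.minAreaRect((P[:,:2]*1000).astype(np.float32)))
    m=(W[...,2]>.018)&(W[...,2]<.032)&(V<80)&box&(S<80)
    for c,P in comps(W,d,m,25): print(n,'rail',c.round(),P.mean(0).round(3),cv2.minAreaRect((P[:,:2]*1000).astype(np.float32)))
E
```

```text
scene green [287. 207.] 160 [ 0.4   -0.171  0.03 ] zhi 0.031 ((396.45233154296875, -172.32310485839844), (81.73713684082031, 58.74958419799805), 84.77887725830078)
scene green [272. 236.] 550 [ 0.551 -0.134  0.044] zhi 0.046 ((546.7337646484375, -137.0045623779297), (86.62773895263672, 124.25643920898438), 10.524746894836426)
scene blue [225. 186.] 537 [ 0.373 -0.404  0.025] zhi 0.042 ((370.82269287109375, -403.3131103515625), (66.4474105834961, 140.30999755859375), 39.88220977783203)
scene blue [154. 205.] 111 [ 0.664 -0.397  0.146] zhi 0.151 ((661.8836669921875, -399.2126159667969), (29.287818908691406, 26.688011169433594), 38.792724609375)
scene blue [328. 254.] 108 [0.604 0.053 0.09 ] zhi 0.092 ((601.6869506835938, 50.96424865722656), (28.77752685546875, 28.768266677856445), 18.588619232177734)
scene orange [160. 225.] 156 [ 0.675 -0.383  0.093] zhi 0.105 ((672.3914794921875, -386.1919860839844), (22.935075759887695, 55.32166290283203), 54.209693908691406)
scene orange [165. 251.] 35 [ 0.685 -0.387  0.011] zhi 0.016 ((686.3279418945312, -388.7864990234375), (10.63131332397461, 44
[... 3324 characters left out ...]
 [ 0.341 -0.425  0.065] ((341.2915954589844, -426.79168701171875), (81.73167419433594, 127.94392395019531), 7.830624103546143)
side housing [292. 240.] [0.607 0.059 0.07 ] ((615.153076171875, 53.52600860595703), (145.94813537597656, 95.97560119628906), 9.465938568115234)
side housing [228. 333.] [0.458 0.406 0.07 ] ((455.46636962890625, 408.24859619140625), (55.926788330078125, 22.654155731201172), 63.753318786621094)
side rail [309. 220.] [ 0.688 -0.097  0.024] ((689.8319702148438, -98.6868896484375), (20.592941284179688, 116.47911071777344), 9.410589218139648)
side rail [165. 238.] [0.934 0.244 0.025] ((933.78369140625, 228.57208251953125), (267.484375, 72.430419921875), 76.48896789550781)
```

Measurements agree with the given sizes. The reader origin is ≈ (0.6686, −0.0007) with yaw ≈ 9.35°, and the rail check fits. The rack centre is at reader (−145, −115) mm with yaw within about 1°. Plan: open fingers (114 mm over the backs) push the near side square into the far rail. Then the part-open fingers push the right end into the left rail.

```bash
cat >> h.py <<'E'
from scipy.spatial.transform import Rotation as Ro
O=np.array([.6686,-.0007]); YAW=np.radians(9.35)
R2=np.array([[np.cos(YAW),-np.sin(YAW)],[np.sin(YAW),np.cos(YAW)]])
def w(x,y,z): return np.append(O+R2@[x,y],z)
def rd(p): return R2.T@(np.asarray(p)[:2]-O)
def down(a): # tool x at angle a from reader x
    return (Ro.from_euler('z',YAW+a)*Ro.from_euler('x',np.pi)).as_rotvec()
def frc(r): f=r.read_state()["ft_force"]; return np.append(R2.T@f[:2],f[2])
def creep(r,start,axis,stop,thr,z,step=.0015):
    """advance along reader axis until contact force exceeds thr"""
    p=np.array(start,float)
    while p[axis]<stop:
        p[axis]+=step; r.line_to(w(*p,z),speed=.03); f=frc(r)
        if abs(f[axis])>thr: break
    print('creep end',p,'actual',rd(r.read_state()["position"]).round(4),'f',f.round(1),'t',r.read_state()["t"]); return p
E
python3 - <<'E'
from cell import r
from h import *
y=-.1147
r.move_ptp(w(-.213,y,.2),down(0))
print('start f',frc(r))
r.line_to(w(-.213,y,.006),speed=.12)
print(frc(r),r.read_state()["position"],r.read_state()["t"])
r.line_to(w(-.180,y,.006),speed=.04); print(frc(r))
E
```

```text
start f [ 0.00817193 -1.20955998  0.10825568]
[-0.30385366 -0.48776194  0.46420319] [ 0.4773538  -0.14858051  0.00649094] 3.8
[-3.10788854  0.34861437  1.01896711]
```

Run:
```python
from cell import r
from h import *
y=-.1147
r.line_to(w(-.106,y,.006),speed=.05); print(frc(r))
p=creep(r,(-.106,y),0,-.085,14,.006)
d=r.get_image("side"); cv2.imwrite("pics/side1.png",cv2.resize(d["frame"][120:360,200:520,::-1],(800,600)))
```

```text
[-0.08653885  0.12978115 -0.62256321]
creep end [-0.094  -0.1147] actual [-0.0959 -0.1148] f [-14.9   1.8   9.7] t 8.4083
```

View pics/side1.png

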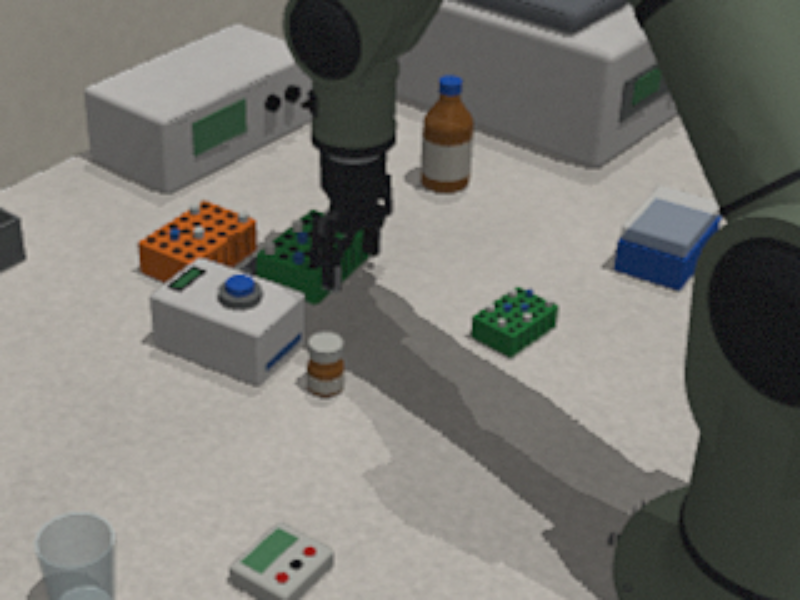

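The side crop shows the rack upright at (315,255), moved up to the far rail with both fingers behind it at (330,260). The stop at −96 mm matches the predicted −96.5 mm. Next is the left push on the right end.

Run:
```python
from cell import r
from h import *
r.line_to(w(-.115,-.1147,.006),speed=.08)
r.line_to(w(-.125,-.1147,.16),speed=.2)
r.command_gripper(.03)
x=-.044; j=r.read_state()["joint_pos"]
best=min((a for a in (np.pi/2,-np.pi/2)),key=lambda a:(lambda q:9 if q is None else abs(q-j).max())(r.solve_ik(w(x,-.215,.16),down(a))))
print(best)
r.move_ptp(w(x,-.215,.16),down(best))
# look at the result, arm is out to the right
d=r.get_image("scene");W=cloud(d);hsv=cv2.cvtColor(d["frame"],cv2.COLOR_RGB2HSV).astype(int)
for c,P in comps(W,d,(hsv[...,0]>45)&(hsv[...,0]<80)&(hsv[...,1]>110)&(W[...,0]>.5)&(W[...,0]<.8),100):
    T=P[(P[:,2]>.036)]; q=cv2.minAreaRect((T[:,:2]*1000).astype(np.float32)); print(c,q,rd(np.array(q[0])/1000))
cv2.imwrite("pics/scene1.png",cv2.resize(d["frame"][160:340,170:410,::-1],(800,600)))
r.line_to(w(x,-.215,.008),speed=.12); s=r.read_state(); print(frc(r),s["position"],s["gripper_width"],s["t"])
r.line_to(w(x,-.145,.008),speed=.05); print(frc(r),rd(r.read_state()["position"]))
p=creep(r,(x,-.145),1,-.125,14,.008)
```

```text
-1.5707963267948966
[245.59433962 253.26415094] ((635.9863891601562, -160.71798706054688), (50.315940856933594, 45.35133743286133), 7.454558372497559) [-0.05817763 -0.15259347]
[-0.16122585  0.21802676 -0.71424644] [ 0.660543   -0.22016527  0.00879226] 0.03018902298157083 12.8417
[ 0.03312008 -0.82751009  0.26991718] [-0.04392878 -0.14491269]
creep end [-0.044 -0.133] actual [-0.044  -0.1361] f [  0.1 -17.2  -1. ] t 16.3917
```

The stop at −136 mm is exactly as predicted. I'll retreat and measure.

Run:
```python
from cell import r
from h import *
r.line_to(w(-.044,-.155,.008),speed=.08)
r.line_to(w(-.044,-.160,.18),speed=.2)
r.command_gripper(0.0)
r.move_ptp(w(-.15,-.26,.22),down(-np.pi/2))
for n in("scene","side"):
    d=r.get_image(n);W=cloud(d);hsv=cv2.cvtColor(d["frame"],cv2.COLOR_RGB2HSV).astype(int)
    for c,P in comps(W,d,(hsv[...,0]>45)&(hsv[...,0]<80)&(hsv[...,1]>110)&(W[...,0]>.5)&(W[...,0]<.8)&(W[...,1]<.02),100):
        T=P[(P[:,2]>.036)]; q=cv2.minAreaRect((T[:,:2]*1000).astype(np.float32)); print(n,c,q,rd(np.array(q[0])/1000))
    c=(265,265) if n=="scene" else (320,225)
    cv2.imwrite(f"pics/{n}2.png",cv2.resize(d["frame"][c[1]-60:c[1]+60,c[0]-80:c[0]+80,::-1],(800,600),interpolation=cv2.INTER_CUBIC))
print(r.read_state()["t"])
```

```text
scene [278.53095975 266.40712074] ((637.9428100585938, -68.54080963134766), (85.50300598144531, 123.59992980957031), 10.452569007873535) [-0.04127164 -0.06195878]
side [321.60521042 226.28056112] ((635.451904296875, -78.63738250732422), (89.31214141845703, 110.25210571289062), 9.431297302246094) [-0.04536979 -0.07151653]
18.975
```

View pics/scene2.png

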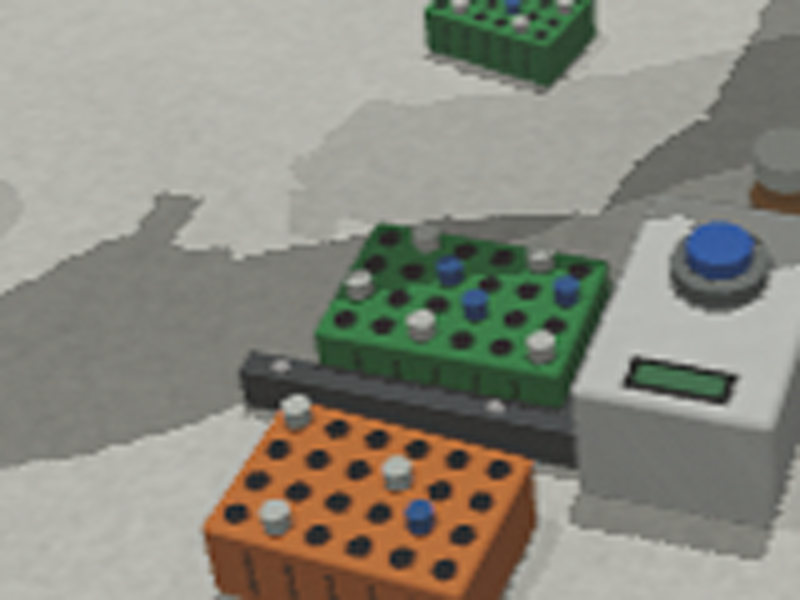

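View pics/side2.png

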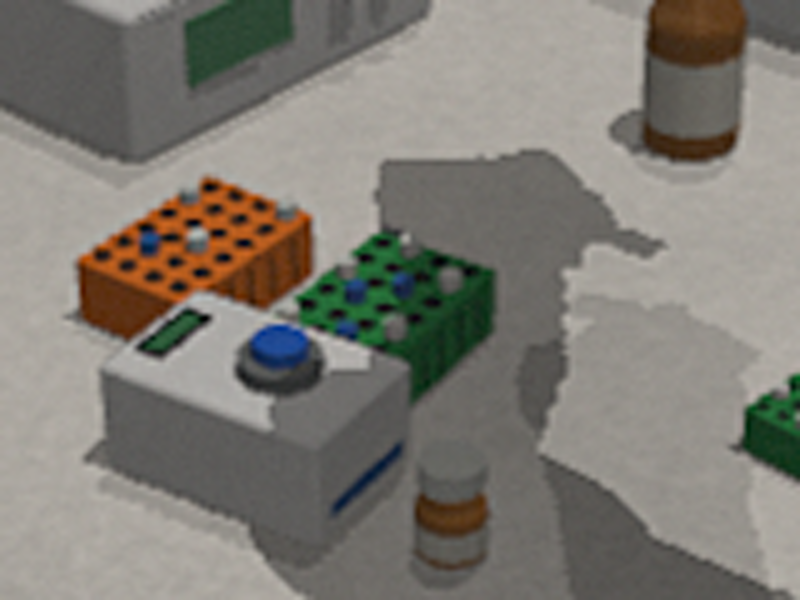

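The scene crop shows the green rack at (465,310), standing flat in the corner against the far rail (415,390) and the housing side (595,330). The side crop agrees, though the housing partly hides the rack, so its number counts less. Fitted centre is (−41.3, −62.0) mm against (−42.5, −62.5), but the yaw is about 1° off. There is ample time, so I'll square it with a two-finger nudge into the far rail and a light one to the left.

Run:
```python
from cell import r
from h import *
y=-.064
r.move_ptp(w(-.125,y,.17),down(0)); r.command_gripper(.06)
r.line_to(w(-.118,y,.007),speed=.15); print(frc(r))
r.line_to(w(-.100,y,.007),speed=.05); print(frc(r))
p=creep(r,(-.100,y),0,-.085,16,.007,.001); print(r.read_state()["moment"])
r.line_to(w(-.118,y,.007),speed=.08); r.line_to(w(-.125,y,.16),speed=.2)
r.command_gripper(.03)
x=-.046
r.move_ptp(w(x,-.165,.16),down(-np.pi/2))
r.line_to(w(x,-.160,.008),speed=.15); r.line_to(w(x,-.140,.008),speed=.05); print(frc(r))
p=creep(r,(x,-.140),1,-.125,14,.008,.001)
r.line_to(w(x,-.160,.008),speed=.08); r.line_to(w(x,-.165,.16),speed=.2)
r.command_gripper(0.0)
r.move_ptp(w(-.15,-.26,.22),down(-np.pi/2))
d=r.get_image("scene");W=cloud(d);hsv=cv2.cvtColor(d["frame"],cv2.COLOR_RGB2HSV).astype(int)
for c,P in comps(W,d,(hsv[...,0]>45)&(hsv[...,0]<80)&(hsv[...,1]>110)&(W[...,0]>.5)&(W[...,0]<.8)&(W[...,1]<.02),100):
    T=P[(P[:,2]>.036)]; q=cv2.minAreaRect((T[:,:2]*1000).astype(np.float32)); print(q,rd(np.array(q[0])/1000))
for c,P in comps(W,d,(hsv[...,0]>100)&(hsv[...,0]<125)&(hsv[...,1]>120)&(W[...,2]>.07)&(W[...,1]>0)&(W[...,1]<.15)&(W[...,0]<.7),25): print('button',P.mean(0),np.percentile(P[:,2],95),rd(P.mean(0)))
cv2.imwrite("pics/scene3.png",cv2.resize(d["frame"][205:325,185:345,::-1],(800,600),interpolation=cv2.INTER_CUBIC))
print(w(-.06,.0625,.092),r.read_state()["t"])
```

```text
[-0.38269425 -0.63433644  0.08384981]
[-0.21196583 -0.39622157  0.29831634]
creep end [-0.093 -0.064] actual [-0.096  -0.0639] f [-18.6   1.4  14. ] t 24.075
[0.00805533 3.43647693 0.42079428]
[ 0.02533402 -0.59219987  0.33272186]
creep end [-0.046 -0.133] actual [-0.0461 -0.1361] f [  1.6 -14.4  -0.8] t 30.45
((638.0143432617188, -67.90906524658203), (85.54961395263672, 123.58777618408203), 8.158888816833496) [-0.04109842 -0.06134705]
button [-0.47997322  0.12668327  0.40796174] 0.420267397156711 [-1.11261832  0.31229379]
button [0.60369819 0.05296555 0.08969604] 0.09259117717679372 [-0.05532077  0.06349684]
[0.59924308 0.05122175 0.092     ] 32.9583
```

Both stops repeated exactly (−96.0 and −136.1 mm), so the rack is flush. Yaw now fits 8.2°, which is within the scatter around 9.35°. Now I press the button.

Run:
```python
from cell import r
from h import *
r.move_ptp(w(-.06,.0625,.16),down(-np.pi/2))
r.line_to(w(-.06,.0625,.098),speed=.1); f0=frc(r)[2]; print(f0,r.read_state()["t"])
z=.098
while z>.079:
    z-=.001; r.line_to(w(-.06,.0625,z),speed=.03); s=r.read_state(); f=frc(r)[2]-f0
    print(round(z,3),s["position"][2].round(4),f.round(1))
    if f>16: break
r.dwell(.2); print(frc(r)[2]-f0)
r.line_to(w(-.06,.0625,.16),speed=.15)
r.move_ptp(w(-.15,-.26,.22),down(-np.pi/2))
for n in("scene","side"):
    d=r.get_image(n);W=cloud(d);hsv=cv2.cvtColor(d["frame"],cv2.COLOR_RGB2HSV).astype(int)
    for c,P in comps(W,d,(hsv[...,0]>100)&(hsv[...,0]<125)&(hsv[...,1]>120)&(W[...,2]>.07)&(W[...,1]>0)&(W[...,1]<.15)&(W[...,0]<.7)&(W[...,0]>.5),25): print(n,'button',np.percentile(P[:,2],95))
    if n=="scene":
      cv2.imwrite("pics/scene4.png",d["frame"][:,:,::-1])
      for c,P in comps(W,d,(hsv[...,0]>45)&(hsv[...,0]<80)&(hsv[...,1]>110)&(W[...,0]>.5)&(W[...,0]<.8)&(W[...,1]<.02),100):
        T=P[(P[:,2]>.036)]; q=cv2.minAreaRect((T[:,:2]*1000).astype(np.float32)); print(q,rd(np.array(q[0])/1000))
print(r.read_state()["t"])
```

```text
0.4523795612090984 35.0083
0.097 0.0973 -0.9
0.096 0.096 -1.2
0.095 0.0949 -0.0
0.094 0.094 0.8
0.093 0.093 -0.3
0.092 0.092 1.3
0.091 0.091 0.9
0.09 0.09 2.8
0.089 0.089 2.4
0.088 0.088 2.9
0.087 0.087 4.0
0.086 0.0861 6.1
0.085 0.0859 20.5
19.95792265916311
scene button 0.0923811850653425
((638.739501953125, -67.82672119140625), (84.34917449951172, 121.43256378173828), 10.665899276733398) [-0.04036952 -0.06138361]
side button 0.09466363306815473
40.4917
```

View pics/scene4.png

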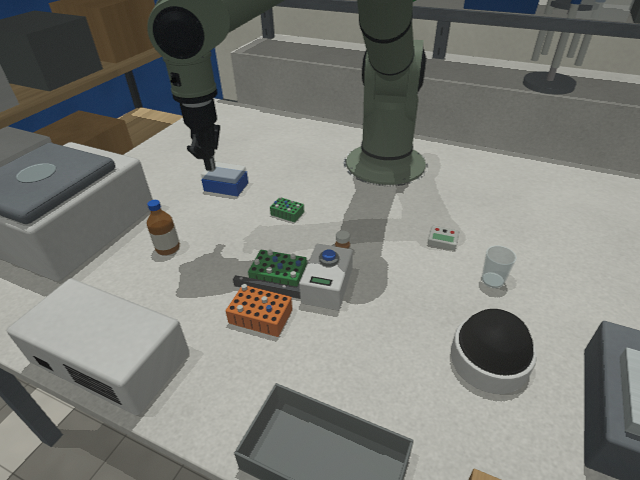

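The picture shows the rack home at (278,267), the button up at (329,256), the bystanders where they were, and the arm clear at (205,150). The button travelled from 92 to 86 mm, bottomed hard at 20 N and came back up. I'm handing in.

```bash
python3 -c "
from cell import r
r.job_done(); print(r.read_state()['t'])"
```

```text
the job is handed in; nothing more can be done
the job is handed in; nothing more can be done
```

The job is handed in, after about 40.5 s of the 54 s allowed. The green rack is home in the corner, and I pressed the scan button once it was there. No verdict was reported.

**Pushing:** I pushed the rack's near side with the open fingers until it stopped against the far rail. Then I pushed its right end with the part-open fingers until it stopped against the left rail. The yaw fit was about 1° off, so I repeated both pushes lightly. Both times the fingers stopped at the same places, within 1 mm of where a flush rack should stop them.

**Button:** I pressed it about 6 mm, until it hit its hard stop at about 20 N, and let it up. Afterwards its top was back at 92 mm, the same height as before.

**Last checks:**
- **Rack position:** The last scene-camera fit put the rack centre at (−40.4, −61.4) mm in the reader's frame, against an ideal (−42.5, −62.5). It is about 2 mm out, on the rail side, where the rack could not physically be, so I take it as calibration error.
- **Rack angle:** The yaw fits scattered between 8.2° and 10.7° around the reader's 9.35°. That confirms squareness only to about 1.3°; the repeated two-finger stops are the better evidence.
- **Disagreement:** The one side-camera fit of the rack gave (−45, −72) mm. The housing hid part of the rack in that view, so I did not use it.
- **Bystanders:** They looked unmoved in the last picture, and the arm was clear of everything. I did not measure their positions again.

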